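# Hang a felt wheel in the bench rail

## Robot

A 6-joint arm with a two-finger parallel gripper is mounted at the origin on the work surface. World frame = base frame: x ahead of the robot, y to its left, z up, the work surface at z = 0. Lengths are in mm, angles in rad, forces in N, time in s.
With the tool pointing down it reaches from about 400 to 925 mm from the base axis. Payload 12.5 kg.
Tool frame: the origin (TCP) lies midway between the tips of the shut fingers; the grasp point (between the pads) lies 19 mm behind it (env.grip_depth is the distance from the TCP to the grasp point, in mm); z points along the fingers, y is the line along which they close (so a half turn about z gives the same grasp; the last joint's range is limited). The gripper opens to 95 mm and grips with 3 to 60 N. Pads are 20 mm wide; open, the fingers measure 119 mm over their backs; the gripper's body (75 mm by 180 mm) begins 59 mm behind the grasp point.
Start: joints at [1.168, 0.491, 1.559, -0, 1.092, -0.106], TCP at [182.773, 597.699, 182.861] pointing down, gripper open.
Joint ranges: [-3.1, 3.1], [-0.84, 2.19], [0.05, 2.79], [-1.13, 4.28], [0.06, 2.93], [-2.69, 2.69]. Speed limits (rad/s): [2.22, 2.22, 2.79, 3.14, 3.14, 3.14].

## Interface

Orientations are given as [roll, pitch, yaw] about the fixed x, y, z axes, in that order (R = Rz(yaw) Ry(pitch) Rx(roll)).
In Python, from cell import monitor, viewer, order, env gives the robot as it stands.
- The arm moves only by the tool move_arm, never from a script. Its argument "moves" is one flat list of numbers, 4 for each row, row after row: the shift along the tool's x, y, z normalised to -1 to 1, where 1 is 0.15 m, then the turn about the tool's z normalised to -1 to 1, where 1 is pi/2 rad. A call has 1 to 10 rows; each row shifts and turns the commanded pose from where the row before left it, along the tool's axes as they then stand; what a row does not reach is not made up. A row lasts 1/8 s, in which the tool goes at most 62.5 mm and 10.7 degrees, less where a joint would pass 70% of its speed; a pose out of reach is approached as far as the arm can. A call with a number of a shift or a turn outside -1 to 1 is refused whole. A call with a gripper value outside its range is refused whole. "claw" is the finger opening in mm, from 0 to 95.1, set as the call begins (left out, the last holds). The fingers move at their own pace and stop on an object; the grip force is fixed at half the most. Time passes only in rows, so rows that do not move let the fingers close. It gives the time, the measured TCP pose, the force, the opening and the grip force at its end, in the units of the state.
- monitor.state(): the state, without advancing time (a new reading comes with each control period).
- viewer.read_camera(name): name is "side" or "top"; returns the picture (384x512x3 uint8, red, green, blue); there is no depth.
- viewer.camera_info(name): a dict with "K" (3x3 intrinsics, pixels), "dist_coeffs" ([k1, k2, p1, p2, k3] as OpenCV has them; the pictures are not rectified), "camera_from_world" (4x4, takes a point from world to camera coordinates). Camera axes: x right, y down, z forward; pixel columns grow to the right and rows downward; lengths in mm; the calibration is good to about 2 mm. A picture is of the moment at which its call begins. camera_info takes no time and is no camera call.
- order.job_done(): hands the job in; it is judged then, once.
The state is a dict: "t": time; "joints": joint angles; "qvel": joint speeds; "tau": joint torques, N m; "eef_pos": TCP position; "tcp_rot": TCP orientation; "ft_force": force on the tool from outside, world axes, zero at the start; "moment": the same for the moment, N m; "opening": opening from 0.0 (shut) to 1.0 (fully open); "grip_force": force on a finger pad.
Only numpy, scipy, OpenCV 4.12 (cv2) and the standard library are available. Lean on these libraries where they do the work, as an engineer would, in place of code of your own. Each camera call takes 0.05 s, during which the arm holds its last target. There are 200 camera calls.

## Task

Pick up the felt polishing wheel's hanger by its top tab, bring its runner to the open, flared end of the slotted rail and slide it gently along inside, past the spring catch, until it is fully home against the stop's spring pad and the catch has snapped out behind it; where the stop is clamped inside the rail differs each time, so feel for it. Let go and leave it hanging there. Do not force anything against the rail, and leave the other things on the bench alone.

Things in the scene. Friction and masses are not known exactly. Their poses are not given: they have to be found in the camera images.
- hanger: Felt wheel on a hanger, 120 mm tall, 0.13-0.25 kg, standing on its wheel; z up, origin centre of underside. Grey felt disc 50 mm dia, z 0-22 mm; steel stem 8 mm dia to z 52; wooden runner z 52-62, 22 wide (x), 38 long (y), edges lightly rounded; wooden grip tab z 62-120, 10 thick (x), 24 long (y), pinched across x from above. Same after a half turn: either end may lead.
- hanger_runner (a point): Centre of the underside of the hanger's runner block, 52 mm above the hanger's origin; axes as the hanger's.
- rail: Rigid aluminium slotted rail (bears at most 20 N) on four posts (at x +-44, lower than the rail) over a dark wooden base 120 x 210 mm. Origin centre of base's underside; y runs along the rail from open mouth to closed end, z up. Channel inside: x -12.5 to 12.5, z 103-116, from y -90 mm. Floor slot 14 mm wide for the stem, top slot 16 mm for the tab; Top at z 119.
- rail_mouth (a point): Mouth of the straight channel: centre of its floor (rail frame 0, -90, 103 mm), axes as the rail's. A 20 mm long funnel before it opens by 5 mm on all four sides. Inside, the runner (lying along y) has 1.5 mm of play on each side and 3 mm in height.
- pad (a joint): Spring pad on the stop's face (black thumb screw beside it outside), in m pressed in: 0 = standing 6 mm out of the face, 6 mm = flush (runner hard on the stop). 1.6 N preload + 0.4 N/mm. Runner home and held by the catch: stays 3 to 6 mm pressed. The stop is clamped inside the rail at a place that differs each time and is not measured: its face lies at y 40 to 80 mm in the rail's frame.
- catch (a joint): Spring catch on the stop's strap outside the rail's +x wall, in m pressed in. 0 = sprung out: a leaf slanting 25 degrees from the +x wall towards the stop, its tip 7 mm into the channel with a blunt back, 41 mm before the stop's face (runner: 38 long). Runner pushes it in 4-8 mm from 57 mm before that face on, with some 2-8 N along the rail; it snaps out once the runner has passed.
- wax_tin: Bystander: dark round tin 60 mm in diameter, 35 mm high, origin at the centre of its underside.
- briar: Bystander: brown briar wood block 45 x 60 mm, 40 mm high, origin at the centre of its underside.
- brush: Bystander: hand brush lying on the bench to the robot's left, beyond the rail's closed end.
- stummel: Bystander: rough wooden pipe bowl 45 mm high with a short shank, beyond the rail as seen from the robot.
Things that resemble listed ones, but are neither listed nor needed, are in the scene too. What is shaped like the hanger but blue is not meant.

How it is judged (in metres and radians):
On the way, in this order (a step that is already met when the one before it is completed fails the run):
1. the hanger is lifted clear of the bench (height (world z) of hanger above 0.03 m), for 0.1 s.
2. the runner is inside the rail's mouth (x of hanger in the frame of rail between -0.004 and 0.004 m and z of hanger in the frame of rail between 0.046 and 0.058 m and y of hanger in the frame of rail between -0.085 and 0 m), for 0.1 s.
3. the runner presses the spring catch in (x of hanger in the frame of rail between -0.004 and 0.004 m and z of hanger in the frame of rail between 0.046 and 0.058 m and value of joint catch above 0.003 m), for 0.03 s.
At the end, for the whole second after the job is handed in: The hanger hangs upright (within 7 degrees) in the rail, its runner pressing the stop's spring pad in by at least 1.5 mm, the catch sprung out behind it (less than 2 mm pressed in), at rest (x of hanger in the frame of rail between -0.004 and 0.004 m and z of hanger in the frame of rail between 0.046 and 0.058 m and y of hanger in the frame of rail above 0 m and value of joint catch below 0.002 m and value of joint pad above 0.0015 m and angle between hanger's own z axis and vertical below 0.12 rad and linear speed of hanger below 0.02 m/s); the robot touches nothing.
It fails at once if the rail, its catch or its stop is pressed with more than 20 N, by the hanger or the robot (contact force between rail and anything else above 20 N).
It fails at once if the wax tin is moved more than 15 mm (distance of wax_tin from where it was at the start of the episode above 0.015 m).
It fails at once if the briar is moved more than 15 mm (distance of briar from where it was at the start of the episode above 0.015 m).
It fails at once if the brush is moved more than 15 mm (distance of brush from where it was at the start of the episode above 0.015 m).
It fails at once if the stummel is moved more than 15 mm (distance of stummel from where it was at the start of the episode above 0.015 m).
It also fails if it takes over 64 s, if anything falls off the work surface, if the arm or the gripper's body presses on something with over 40 N, if the wrist force passes 120 N, or if a joint passes its speed limit or range.

## Working session

There is one attempt and no reset: what is moved stays moved. The work goes in short steps, Python scripts to look and compute and a tool call to move; the robot and the scene stay as the last step left them, time stands still between calls to the robot, and variables do not carry over. Pictures are saved under pics/ and viewed, at most 10 in all, crops included, and the job is handed in when it is done.

Besides the shell and the picture viewer there is one more tool, called as name(argument=value, ...) on one line, values as JSON. move_arm: Moves the arm, as the interface text tells. Scaled input: -1 to 1 covers 0.15 m each way for a shift and pi/2 rad each way for a turn. Its arguments: {"type":"object","properties":{"moves":{"type":"array"},"claw":{"type":"number"}},"required":["moves"]}

```bash
ls; mkdir -p pics; python3 - <<'E'
from cell import monitor, viewer, order, env
import cv2, numpy as np
for n in ("side","top"):
    cv2.imwrite(f"pics/{n}0.png", viewer.read_camera(n)[:,:,::-1])
    i=viewer.camera_info(n); print(n, np.round(i["K"],1).tolist(), np.round(i["dist_coeffs"],4), np.round(i["camera_from_world"],3).tolist())
print(monitor.state())
E
```

```text
pics
side [[464.9, 0.0, 258.3], [0.0, 464.9, 193.8], [0.0, 0.0, 1.0]] [-0.0188  0.      0.      0.      0.    ] [[0.971, -0.238, 0.016, -591.314], [-0.168, -0.73, -0.662, 174.917], [0.169, 0.64, -0.749, 1133.439], [0.0, 0.0, 0.0, 1.0]]
top [[375.3, 0.0, 258.3], [0.0, 375.3, 192.2], [0.0, 0.0, 1.0]] [-0.0237  0.      0.      0.      0.    ] [[-0.026, -1.0, -0.002, 8.461], [-0.995, 0.026, -0.092, 592.607], [0.092, -0.001, -0.996, 1305.724], [0.0, 0.0, 0.0, 1.0]]
{'t': 0.1, 'joints': array([ 1.16839048e+00,  4.91503069e-01,  1.55940024e+00,  9.76614757e-06,
        1.09169187e+00, -1.05620561e-01]), 'qvel': array([ 0.00031758, -0.0004287 , -0.00192934, -0.00041277,  0.00155392,
       -0.00178098]), 'tau': array([ 2.97734521e-03, -6.13620400e+01, -2.58606899e+01,  6.93952362e-02,
        4.69934859e-02, -4.20922595e-05]), 'eef_pos': array([182.66937481, 597.44851871, 182.31380408]), 'tcp_rot': array([-3.14059662e+00, -1.14304697e-04,  2.84480281e+00]), 'ft_force': array([-0.35888113, -0.09463492, -0.00465594]), 'moment': array([0.01380968, 0.00482332, 0.02202511]), 'grip_force': 0.0, 'opening': 0.9975936939931904}
```

View pics/side0.png

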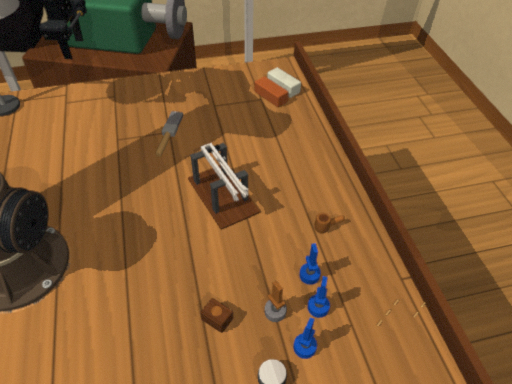

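View pics/top0.png

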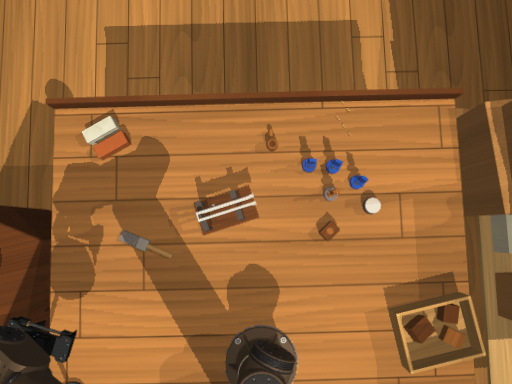

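The side view shows the hanger at about (276,302), the rail at (225,180), the briar at (217,315) and the tin at (272,373). In the top view the hanger is at (331,195) and the rail at (226,208), with the blue look-alikes above and to the right of the hanger. Next I'll enlarge both.

```bash
cat > h.py <<'E'
import cv2, numpy as np
from cell import monitor, viewer, order, env
def cam(n):
    i=viewer.camera_info(n); return np.array(i["K"]),np.array(i["dist_coeffs"]),np.array(i["camera_from_world"])
def ray(n,p):
    K,d,T=cam(n); u=cv2.undistortPoints(np.array([[p]],float),K,d)[0,0]
    R=T[:3,:3]; return -R.T@T[:3,3], R.T@np.array([u[0],u[1],1.])
def onz(n,p,z):
    c,v=ray(n,p); return c+v*(z-c[2])/v[2]
def tri(ps,pt):
    c1,v1=ray("side",ps);c2,v2=ray("top",pt)
    s=np.linalg.lstsq(np.c_[v1,-v2],c2-c1,rcond=None)[0]
    a,b=c1+v1*s[0],c2+v2*s[1]; return (a+b)/2,np.linalg.norm(a-b)
def proj(n,P):
    K,d,T=cam(n); return cv2.projectPoints(np.array(P,float).reshape(-1,1,3),cv2.Rodrigues(T[:3,:3])[0],T[:3,3],K,d)[0][:,0]
def crop(im,x,y,w,h,s): return cv2.resize(im[y:y+h,x:x+w],None,fx=s,fy=s,interpolation=cv2.INTER_CUBIC)
E
python3 - <<'E'
from h import *
s=cv2.imread("pics/side0.png");t=cv2.imread("pics/top0.png")
a=np.hstack([crop(s,185,135,80,60,5),crop(t,185,175,80,60,5)])
b=np.hstack([crop(s,245,270,80,60,5),crop(t,300,150,80,60,5)])
cv2.imwrite("pics/c0.png",np.vstack([a,b]))
E
```

```text
(no output)
```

View pics/c0.png

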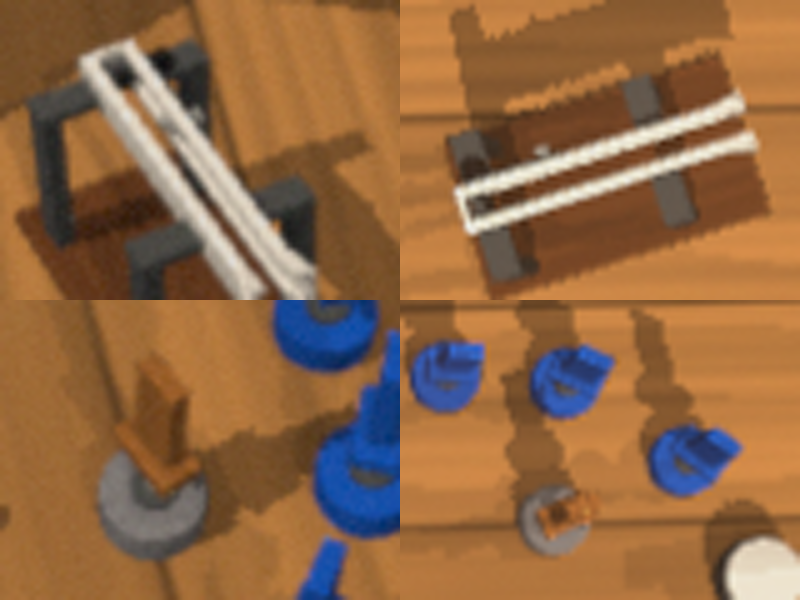

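The crops show the mouth at the right end of the top view (world -y) and the closed end at the left. The hanger stands free. Now I'll measure the rail's white bars, the hanger disc and the runner corners.

```bash
python3 - <<'E'
from h import *
s=cv2.imread("pics/side0.png");t=cv2.imread("pics/top0.png")
# rail: white pixels in top view on z=119
m=np.zeros(t.shape[:2],bool); sub=t[175:235,185:265].astype(int)
m[175:235,185:265]=(sub.min(2)>140)
ys,xs=np.nonzero(m)
P=np.array([onz("top",(x,y),119)[:2] for x,y in zip(xs,ys)])
r=cv2.minAreaRect(P.astype(np.float32)); print("rail rect",r,len(P)); print(cv2.boxPoints(r).round(1))
vx,vy,x0,y0=cv2.fitLine(P.astype(np.float32),cv2.DIST_L2,0,.01,.01).ravel(); d=np.array([vx,vy]); d*=np.sign(d[1])
n=np.array([-d[1],d[0]]); a=(P-[x0,y0])@d; w=(P-[x0,y0])@n
print("axis",d,np.degrees(np.arctan2(d[1],d[0])),"pt",x0,y0,"range",np.percentile(a,[0,1,99,100]))
for lo in range(-110,110,20):
    q=(a>lo)&(a<lo+20); print(lo,q.sum(),w[q].min().round(1),w[q].max().round(1),((w[q].min()+w[q].max())/2).round(1),w[q].mean().round(1))
# disc
for nme,im,(X,Y) in (("side",s,(245,270)),("top",t,(300,150))):
    q=im[Y:Y+60,X:X+80].astype(int); g=((q.max(2)-q.min(2))<25)&(q.mean(2)>70)
    k,lab,st,ce=cv2.connectedComponentsWithStats(g.astype(np.uint8))
    for i in range(1,k):
        if st[i,4]>25:
            c,rad=cv2.minEnclosingCircle(np.argwhere(lab==i)[:,::-1].astype(np.float32)); c=np.array(c)+[X,Y]
            print(nme,st[i],c,rad,onz(nme,c,11),onz(nme,c,22))
f=lambda X,Y:(245+(X+.5)/5-.5,270+(Y-300+.5)/5-.5)
for nm,p,z in (("runL",(118,427),62),("runN",(155,487),62),("runR",(199,463),62),("tabA",(148,353),120),("tabB",(186,374),120)):
    print(nm,onz("side",f(*p),z).round(1))
g=lambda X,Y:(300+(X-400+.5)/5-.5,150+(Y-300+.5)/5-.5)
for p in ((577,490),(597,508),(540,520),(550,538)): print("top",p,onz("top",g(*p),120).round(1),onz("top",g(*p),62).round(1))
# base corners at z~10 (top crop)
h=lambda X,Y:(185+(X-400+.5)/5-.5,175+(Y+.5)/5-.5)
for p in ((445,137),(490,297),(770,212),(718,53)): print("base",onz("top",h(*p),12).round(1))
E
```

```text
rail rect ((536.2418823242188, 103.0334701538086), (35.538814544677734, 198.6988983154297), 15.7057466506958) 349
[[492.2 193.9]
 [546.    2.6]
 [580.2  12.2]
 [526.5 203.5]]
axis [-0.27763104  0.96068776] 106.118866 pt 535.9661 102.97448 range [-99.45791341 -97.54471226  97.57890139  99.2907707 ]
-110 21 -17.4 18.2 0.4 0.0
-90 35 -16.2 16.3 0.1 -0.2
-70 33 -15.7 15.7 -0.0 -0.6
-50 32 -14.6 16.0 0.7 0.3
-30 35 -15.2 16.3 0.5 0.1
-10 36 -14.9 16.6 0.8 0.1
10 35 -14.6 16.9 1.1 0.7
30 34 -15.3 16.0 0.4 0.3
50 34 -15.1 16.4 0.6 -0.1
70 32 -15.8 16.5 0.4 -0.6
90 22 -15.5 16.8 0.7 0.0
side [ 20  31  22  21 274] [274.89057159 309.92424393] 11.274942398071289 [ 582.34164753 -265.3462412    11.        ] [ 580.39353861 -270.75090075   22.        ]
top [24 38  8 11 31] [328.5 193. ] 5.590270042419434 [ 584.61593306 -259.30918707   11.        ] [ 583.67438599 -257.23871844   22.        ]
runL [ 568.4 -252.3   62. ]
runN [ 576.6 -284.1   62. ]
runR [ 598.3 -277.4   62. ]
tabA [ 579.5 -252.2  120. ]
tabB [ 592.4 -265.6  120. ]
top (577, 490) [ 592.7 -261.1  120. ] [ 598.4 -273.1   62. ]
top (597, 508) [ 580.3 -273.8  120. ] [ 585.5 -286.4   62. ]
top (540, 520) [ 573.4 -235.7  120. ] [ 578.3 -246.5   62. ]
top (550, 538) [ 561.3 -241.8  120. ] [ 565.6 -252.9   62. ]
base [564.9 226.   12. ]
base [449.9 195.2  12. ]
base [505.1  -5.7  12. ]
base [620.3  28.7  12. ]
```

```bash
python3 - <<'E'
from h import *
s=cv2.imread("pics/side0.png");t=cv2.imread("pics/top0.png")
cv2.imwrite("pics/c1.png",np.hstack([crop(s,260,278,33,50,12),crop(t,318,175,33,50,12)]))
E
```

```text
(no output)
```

View pics/c1.png

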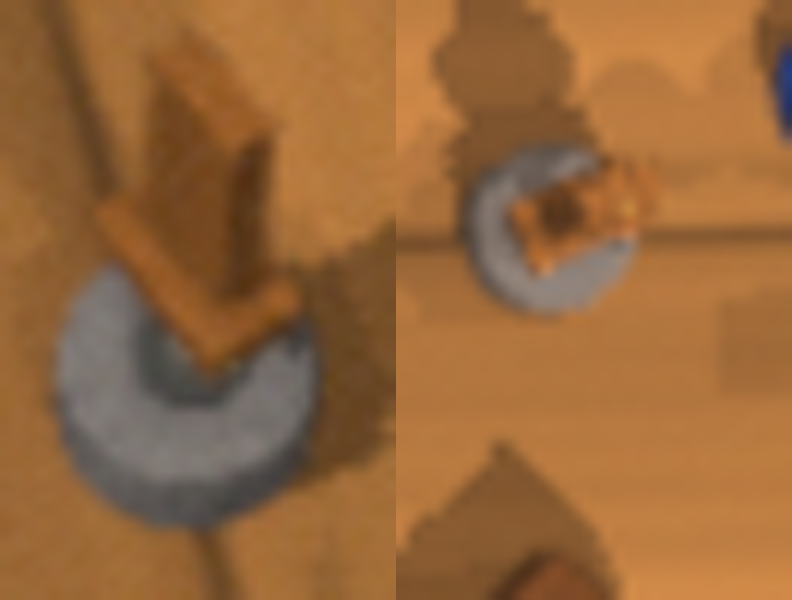

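The side crop shows the tab's top face with corners at about (150,62), (195,40), (270,125) and (232,145), and the runner's top corners at (103,205), (213,338) and (297,290). The disc in the top crop is centred at about (553,230).

```bash
python3 - <<'E'
from h import *
f=lambda p:(260+(p[0]+.5)/12-.5,278+(p[1]+.5)/12-.5)
g=lambda p:(318+(p[0]-396+.5)/12-.5,175+(p[1]+.5)/12-.5)
T=np.array([onz("side",f(p),120) for p in ((150,62),(195,40),(270,125),(232,145))])[:,:2]
ang=lambda v:np.degrees(np.arctan2(v[1],v[0]))
print(T.round(1),T.mean(0)); print("long",ang(T[0]-T[3]),ang(T[1]-T[2]),np.linalg.norm(T[0]-T[3]),"short",ang(T[1]-T[0]),ang(T[2]-T[3]),np.linalg.norm(T[2]-T[3]))
R=np.array([onz("side",f(p),62) for p in ((103,205),(213,338),(297,290))])[:,:2]
print(R.round(1),(R[0]+R[2])/2,"long",ang(R[0]-R[1]),np.linalg.norm(R[0]-R[1]),"short",ang(R[2]-R[1]),np.linalg.norm(R[2]-R[1]))
print("disc top",onz("top",g((553,230)),18),onz("side",f((188,385)),14), "top-far end tab", onz("top",g((515,215)),62),onz("top",g((543,275)),62))
E
```

```text
[[ 573.5 -257. ]
 [ 582.4 -254.6]
 [ 590.6 -273.9]
 [ 583.2 -276.2]] [ 582.42531708 -265.42258281]
long 116.66166625836266 113.12514784005668 21.42176337774872 short 15.548851003487322 16.900638028695578 7.8134779100371885
[[ 568.4 -251.3]
 [ 581.  -281.9]
 [ 598.4 -276.2]] [ 583.39419065 -263.77039829] long 112.29628612821732 33.07500964103376 short 18.318284339286816 18.314264464884108
disc top [ 581.27407593 -265.49092623   18.        ] [ 582.70437917 -266.26928244   14.        ] top-far end tab [ 582.22620431 -246.18317215   62.        ] [ 564.67211577 -253.50861485   62.        ]
```

```bash
cat >> h.py <<'E'
def plan(start,yaw0,wps,step=58,nd=2):
    """wps: (x,y,z,yaw_deg); prints rows in tool units, simulated with rounding"""
    p=np.array(start,float); y=yaw0; rows=[]
    for w in wps:
        q=np.array(w[:3],float); dy=w[3]-y
        n=max(1,int(np.ceil(max(np.linalg.norm(q-p)/step,abs(dy)/10.5))))
        for k in range(n):
            c,s=np.cos(np.radians(y)),np.sin(np.radians(y)); d=(q-p)/(n-k)
            r=np.round([(d@[c,s,0])/150,(d@[s,-c,0])/150,-d[2]/150,-(w[3]-y)/(n-k)/90],nd)
            if n-k==1 or nd>2: r[3]=np.round(-(w[3]-y)/(n-k)/90,3)
            rows.append(r); p=p+150*(r[0]*np.array([c,s,0])+r[1]*np.array([s,-c,0])-r[2]*np.array([0,0,1])); y-=90*r[3]
    for i in range(0,len(rows),10): print([float(v)+0 for r in rows[i:i+10] for v in r])
    print("end",p.round(2),round(y,2))
def st():
    s=monitor.state(); print(round(s["t"],2),s["eef_pos"].round(2),np.degrees(s["tcp_rot"]).round(2),"F",s["ft_force"].round(2),"M",s["moment"].round(2),"op",round(s["opening"]*95.1,1),"g",round(s["grip_force"],1)); return s
E
python3 - <<'E'
from h import *
plan([182.77,597.7,182.86],162.99,[(480,200,185,130),(582.5,-265.3,185,111)])
E
```

```text
[-0.3, -0.22, 0.0, 0.04, -0.31, -0.2, 0.0, 0.04, -0.32, -0.18, 0.0, 0.04, -0.33, -0.16, 0.0, 0.04, -0.34, -0.14, 0.0, 0.04, -0.35, -0.11, 0.0, 0.04, -0.36, -0.09, 0.0, 0.04, -0.36, -0.07, -0.01, 0.04, -0.36, -0.05, 0.0, 0.047, -0.31, -0.16, 0.0, 0.02]
[-0.32, -0.15, 0.0, 0.02, -0.32, -0.14, 0.0, 0.02, -0.33, -0.13, 0.0, 0.03, -0.33, -0.12, 0.0, 0.02, -0.34, -0.11, 0.0, 0.03, -0.34, -0.09, 0.0, 0.02, -0.34, -0.08, 0.0, 0.03, -0.35, -0.07, 0.0, 0.021]
end [ 581.95 -265.21  184.36] 110.97
```

move_arm(moves=[-0.3,-0.22,0.0,0.04,-0.31,-0.2,0.0,0.04,-0.32,-0.18,0.0,0.04,-0.33,-0.16,0.0,0.04,-0.34,-0.14,0.0,0.04,-0.35,-0.11,0.0,0.04,-0.36,-0.09,0.0,0.04,-0.36,-0.07,-0.01,0.04,-0.36,-0.05,0.0,0.047,-0.31,-0.16,0.0,0.02], claw=60)

```text
t: 1.35
eef_pos: [492.3, 146.8, 184.0]
tcp_rot: [3.141, -0.0, 2.235]
ft_force: [0.7, -0.5, -0.3]
opening: 0.63
grip_force: 0.0
```

move_arm(moves=[-0.32,-0.15,0.0,0.02,-0.32,-0.14,0.0,0.02,-0.33,-0.13,0.0,0.03,-0.33,-0.12,0.0,0.02,-0.34,-0.11,0.0,0.03,-0.34,-0.09,0.0,0.02,-0.34,-0.08,0.0,0.03,-0.35,-0.07,0.0,0.021,0,0,0,0])

```text
t: 2.48
eef_pos: [581.9, -268.4, 183.2]
tcp_rot: [-3.141, -0.0, 1.933]
ft_force: [-0.6, 0.8, 0.0]
opening: 0.63
grip_force: 0.0
```

move_arm(moves=[0,0,0.1,0,0,0,0.15,0,0,0,0.15,0,0,0,0.15,0,0,0,0.1,0,0,0,0.04,0,0,0,0,0,0,0,0,0])

```text
t: 3.48
eef_pos: [582.4, -265.3, 81.5]
tcp_rot: [3.141, 0.001, 1.937]
ft_force: [-0.6, 0.1, 0.2]
opening: 0.629
grip_force: 0.0
```

```bash
python3 - <<'E'
from h import *
st()
s=cv2.cvtColor(viewer.read_camera("side"),4);t=cv2.cvtColor(viewer.read_camera("top"),4)
cv2.imwrite("pics/c2.png",np.hstack([crop(s,245,260,60,75,6),crop(t,300,160,60,75,6)]))
E
```

```text
3.48 [ 582.35 -265.25   81.53] [1.7995e+02 5.0000e-02 1.1098e+02] F [-0.6   0.1   0.22] M [-0.06 -0.01 -0.04] op 59.9 g 0.0
```

View pics/c2.png

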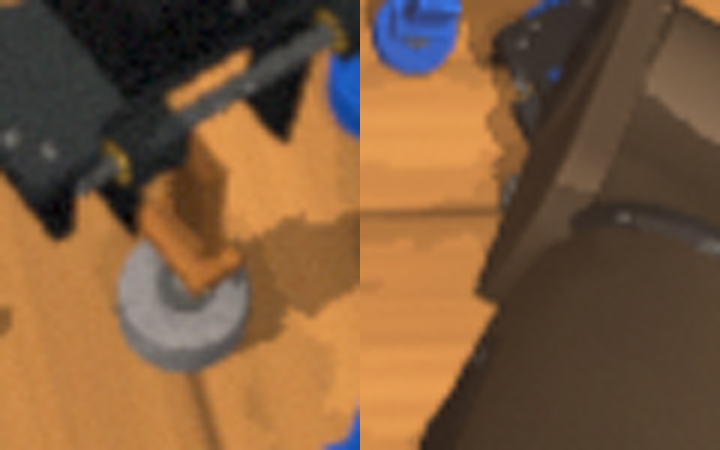

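The fingers straddle the tab near (200,150) in the side crop, with nothing in the way. I'll close and then lift.

move_arm(moves=[0,0,0,0,0,0,0,0,0,0,0,0,0,0,0,0,0,0,0,0,0,0,0,0], claw=0)

```text
t: 4.32
eef_pos: [582.0, -265.2, 80.7]
tcp_rot: [3.142, -0.0, 1.937]
ft_force: [1.0, 0.3, -0.8]
opening: 0.099
grip_force: 30.0
```

```bash
python3 -c "
from h import *
st()"
```

```text
4.33 [ 582.01 -265.16   80.73] [ 1.8000e+02 -1.0000e-02  1.1097e+02] F [ 0.96  0.31 -0.76] M [-0.04  0.   -0.03] op 9.4 g 30.0
```

```bash
python3 - <<'E'
from h import *
plan([582,-265.2,81],110.97,[(582,-265.2,145,110.97),(577,-45,145,106)],step=40)
E
```

```text
[0.0, 0.0, -0.21, 0.0, 0.0, 0.0, -0.22, 0.0, 0.23, 0.08, 0.0, 0.01, 0.23, 0.08, 0.0, 0.01, 0.23, 0.08, 0.0, 0.01, 0.24, 0.07, 0.0, 0.01, 0.23, 0.07, 0.0, 0.01, 0.24, 0.06, 0.0, 0.005]
end [577.13 -45.03 145.5 ] 106.02
```

move_arm(moves=[0,0,-0.1,0,0,0,-0.16,0,0,0,-0.17,0,0.23,0.08,0,0.01,0.23,0.08,0,0.01,0.23,0.08,0,0.01,0.24,0.07,0,0.01,0.23,0.07,0,0.01,0.24,0.06,0,0.005,0,0,0,0])

```text
t: 5.58
eef_pos: [577.0, -42.9, 146.3]
tcp_rot: [3.141, 0.0, 1.853]
ft_force: [-0.2, -0.6, -1.5]
opening: 0.104
grip_force: 30.0
```

move_arm(moves=[0,0,0,0,0,0,0,0])

```text
t: 5.82
eef_pos: [577.2, -45.9, 145.6]
tcp_rot: [3.141, 0.0, 1.85]
ft_force: [-0.1, 0.6, -1.9]
opening: 0.102
grip_force: 30.0
```

```bash
python3 - <<'E'
from h import *
st()
s=cv2.cvtColor(viewer.read_camera("side"),4);t=cv2.cvtColor(viewer.read_camera("top"),4)
cv2.imwrite("pics/s3.png",s);cv2.imwrite("pics/t3.png",t)
print(proj("side",[577,-45,64.5]),proj("side",[560,10,119]))
cv2.imwrite("pics/c3.png",np.hstack([crop(s,195,135,75,100,6),crop(t,190,165,57,100,6)]))
E
```

```text
5.83 [577.24 -45.88 145.55] [1.7998e+02 1.0000e-02 1.0597e+02] F [-0.07  0.57 -1.87] M [-0.08  0.04  0.09] op 9.7 g 30.0
[[250.59693188 221.23715   ]] [[238.87993796 191.65430915]]
```

View pics/c3.png

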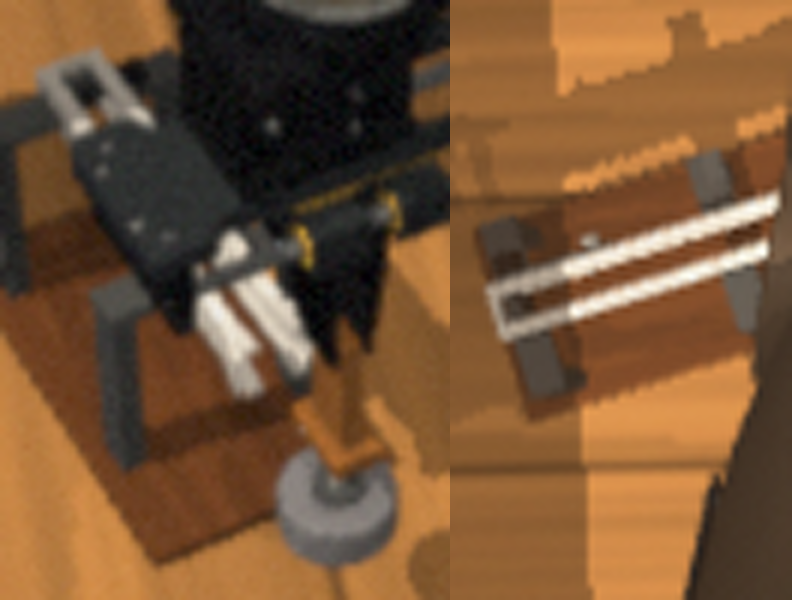

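```bash
python3 - <<'E'
from h import *
d=np.array([np.cos(np.radians(105.9)),np.sin(np.radians(105.9))]); n=np.array([d[1],-d[0]])
o=np.array([536,103.])-(-9)*d
print("origin",o)
L=np.arange(-30,30.01,.5); Y=np.arange(-85,85,5)
for nm in ("side","top"):
    im=cv2.cvtColor(cv2.imread(f"pics/{nm}0.png"),cv2.COLOR_BGR2GRAY).astype(np.float32)
    P=np.array([[*(o+y*d+l*n),119] for y in Y for l in L]); uv=proj(nm,P).astype(np.float32)
    V=cv2.remap(im,uv[:,0].reshape(len(Y),-1),uv[:,1].reshape(len(Y),-1),cv2.INTER_LINEAR)
    np.set_printoptions(linewidth=250)
    print(nm)
    for a in (slice(0,11),slice(11,22),slice(22,34)): print(L[::4].astype(int)); print(V[a].mean(0)[::4].astype(int))
    # half-level crossings of slot: inner edges
    res=[]
    for i,y in enumerate(Y):
        v=V[i]; c=np.argmin(v[50:71])+50; lo=v[c]; 
        def cross(st):
            j=c; pk=max(v[c:c+24:1] if st>0 else v[c-24:c]); h=(lo+pk)/2
            while v[j]<h: j+=st
            return L[j]-st*.5*(v[j]-h)/(v[j]-v[j-st])
        res.append((y,cross(-1),cross(1)))
    r=np.array(res)
    for a in (1,2): print("edge",a,np.round(r[:,a],1), "fit",np.polyfit(r[:,0],r[:,a],1))
    m=(r[:,1]+r[:,2])/2; print("centre fit",np.polyfit(r[:,0],m,1), "median width",np.median(r[:,2]-r[:,1]))
E
```

```text
origin [533.53436703 111.65567179]
side
[-30 -28 -26 -24 -22 -20 -18 -16 -14 -12 -10  -8  -6  -4  -2   0   2   4   6   8  10  12  14  16  18  20  22  24  26  28  30]
[ 62  62  67  80 103 129 153 175 200 212 201 163 106  76  95 144 187 196 188 190 205 210 196 151  96  66  60  59  59  60  60]
[-30 -28 -26 -24 -22 -20 -18 -16 -14 -12 -10  -8  -6  -4  -2   0   2   4   6   8  10  12  14  16  18  20  22  24  26  28  30]
[ 79  80  87 107 135 155 166 183 203 211 199 161 109  83  97 135 170 180 177 189 206 210 192 148 106  90  86  88  93 100 105]
[-30 -28 -26 -24 -22 -20 -18 -16 -14 -12 -10  -8  -6  -4  -2   0   2   4   6   8  10  12  14  16  18  20  22  24  26  28  30]
[ 94  94  96 102 117 139 163 186 206 210 194 154 114  97  99 115 133 145 161 187 206 207 180 127  81  59  51  46  47  53  60]
edge 1 [-7.2 -7.4 -7.2 -7.1 -7.3 -7.5 -7.  -7.5 -7.2 -7.2 -7.7 -7.6 -7.4 -7.5 -7.3 -7.2 -7.7 -7.6 -7.5 -7.5 -7.4 -7.4 -8.  -8.2 -7.5 -8.1 -8.4 -8.  -7.5 -8.1 -7.8 -7.6 -8.2 -8.1] fit [-5.30615250e-03 -7.60047618e+00]
edge 2 [-0.1 -0.3  0.  -0.3 -0.2 -0.2 -0.4 -0.5 -0.3 -0.4 -0.7 -0.4 -0.2 -0.3 -0.5 -0.2
[... 708 characters left out ...]
 -24 -22 -20 -18 -16 -14 -12 -10  -8  -6  -4  -2   0   2   4   6   8  10  12  14  16  18  20  22  24  26  28  30]
[ 75  76  77  77  78  87 125 183 217 221 194 147 100  74  70  70  78 118 173 209 225 218 184 134  91  72  70  68  64  62  64]
edge 1 [-6.4 -6.9 -6.7 -7.  -6.3 -7.  -6.7 -6.9 -7.2 -6.7 -7.3 -6.8 -7.3 -7.7 -7.6 -7.8 -7.7 -7.7 -7.3 -7.7 -7.4 -7.7 -7.5 -7.7 -7.7 -8.  -7.4 -8.3 -8.  -7.8 -7.7 -7.9 -6.6 -8.1] fit [-0.00752168 -7.39791551]
edge 2 [5.  5.7 5.2 5.7 5.6 5.3 5.2 5.1 5.2 5.1 5.5 4.7 5.8 4.8 4.9 4.8 5.  4.4 5.1 5.4 4.8 5.1 4.6 5.2 4.7 4.6 4.6 4.9 4.3 4.6 5.4 4.5 6.5 5.1] fit [-2.65061016e-03  5.06013839e+00]
centre fit [-0.00508614 -1.16888856] median width 12.448349952697754
```

```bash
cat >> h.py <<'E'
_d0=np.array([np.cos(np.radians(105.9)),np.sin(np.radians(105.9))]); _n0=np.array([_d0[1],-_d0[0]])
YAW=106.2
d=np.array([np.cos(np.radians(YAW)),np.sin(np.radians(YAW))]); n=np.array([d[1],-d[0]])
O=np.array([533.53,111.66])-90*_d0-.3*_n0+90*d
def W(l,y,z): return (*(O+l*n+y*d),z+80.7)   # TCP for hanger origin in rail frame
def inrail():
    s=st(); p=s["eef_pos"]; q=p[:2]-O; f=s["ft_force"]
    print("rail l %.2f y %.2f z %.2f"%(q@n,q@d,p[2]-80.7),"F l %.2f y %.2f z %.2f"%(f[:2]@n,f[:2]@d,f[2]))
E
python3 - <<'E'
from h import *
inrail()
plan([577.13,-45.03,145.5],106.02,[(*W(0,-140,52.5),YAW)],nd=3)
E
```

```text
5.92 [577.17 -45.81 145.37] [180.    -0.   105.96] F [-0.16  0.18 -1.55] M [-0.07  0.05 -0.04] op 9.3 g 30.0
rail l -1.25 y -163.40 z 64.67 F l -0.10 y 0.22 z -1.55
[0.151, 0.007, 0.082, -0.002]
end [571.89 -22.97 133.2 ] 106.2
```

move_arm(moves=[0,0.007,0.082,-0.002,0.08,0,0,0,0.071,0,0,0,0,0,0,0,0,0,0,0])

```text
t: 6.55
eef_pos: [572.0, -22.8, 133.3]
tcp_rot: [3.141, 0.0, 1.854]
ft_force: [0.6, 0.3, -2.1]
opening: 0.103
grip_force: 30.0
```

```bash
python3 - <<'E'
from h import *
inrail()
s=cv2.cvtColor(viewer.read_camera("side"),4)
cv2.imwrite("pics/s4.png",s)
cv2.imwrite("pics/c4.png",crop(s,212,165,65,50,12))
for z in (114.5,104.5):
  print(proj("side",[(*(O+l*n+y*d),z) for l,y in ((-11,-159),(11,-159),(-11,-121))]).round(1).tolist())
print("mouth",proj("side",[(*(O+l*n-110*d),z) for l,z in ((-17.5,121),(17.5,121),(-12.5,98),(0,103))]).round(1).tolist())
E
```

```text
6.55 [571.98 -22.81 133.29] [1.7997e+02 1.0000e-02 1.0623e+02] F [ 0.63  0.3  -2.1 ] M [-0.08  0.03 -0.03] op 9.8 g 30.0
rail l 0.18 y -139.86 z 52.59 F l 0.69 y 0.11 z -2.10
[[246.4, 208.9], [254.3, 205.5], [238.8, 198.5]]
[[246.4, 211.6], [254.3, 208.1], [238.9, 201.1]]
mouth [[234.3, 194.7], [246.8, 189.5], [236.3, 200.1], [240.7, 196.9]]
```

View pics/c4.png

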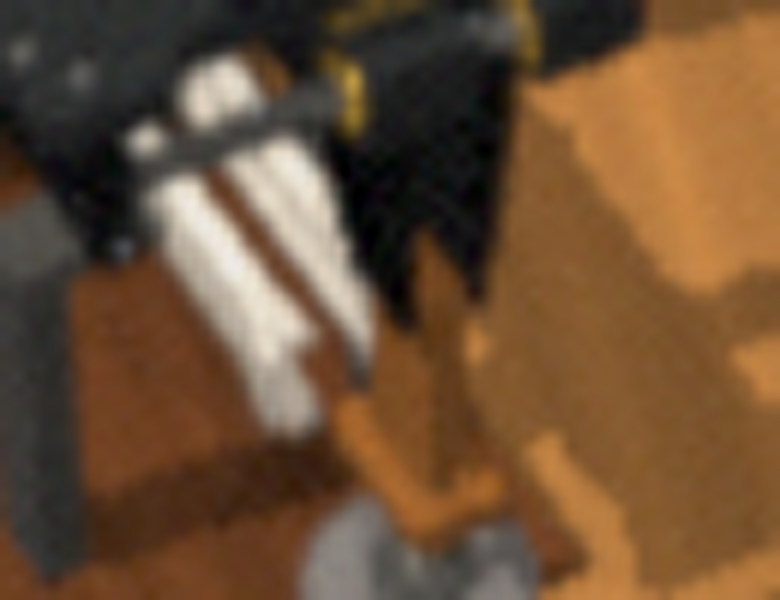

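The runner's near edge is at about (463,515) in the crop, and I predicted (466,512). It lines up with the mouth, so I'll enter slowly and watch the force.

move_arm(moves=[0.04,0,0,0,0.04,0,0,0,0.03,0,0,0,0.02,0,0,0,0,0,0,0])

```text
t: 7.22
eef_pos: [566.4, -4.0, 133.1]
tcp_rot: [3.141, -0.0, 1.854]
ft_force: [0.2, 0.6, -2.4]
opening: 0.104
grip_force: 30.0
```

```bash
python3 -c "
from h import *
inrail()"
```

```text
7.22 [566.37  -4.01 133.05] [179.99  -0.   106.22] F [ 0.17  0.62 -2.39] M [-0.09  0.03 -0.03] op 9.9 g 30.0
rail l 0.03 y -120.25 z 52.35 F l 0.33 y 0.55 z -2.39
```

move_arm(moves=[0.02,0,0,0,0.02,0,0,0,0.02,0,0,0,0,0,0,0])

```text
t: 7.72
eef_pos: [563.8, 4.6, 133.0]
tcp_rot: [3.142, -0.0, 1.854]
ft_force: [0.3, -0.1, -1.8]
opening: 0.101
grip_force: 30.0
```

```bash
python3 -c "
from h import *
inrail()"
```

```text
7.72 [563.8    4.63 133.04] [180.    -0.   106.22] F [ 0.26 -0.13 -1.82] M [-0.05  0.08  0.01] op 9.6 g 30.0
rail l -0.02 y -111.23 z 52.34 F l 0.21 y -0.20 z -1.82
```

move_arm(moves=[0.02,0,0,0,0.02,0,0,0,0,0,0,0])

```text
t: 8.1
eef_pos: [562.2, 10.4, 133.1]
tcp_rot: [3.141, -0.0, 1.854]
ft_force: [0.4, -0.5, -1.6]
opening: 0.096
grip_force: 30.0
```

```bash
python3 -c "
from h import *
inrail()"
```

```text
8.1 [562.15  10.38 133.06] [179.99  -0.   106.22] F [ 0.44 -0.55 -1.6 ] M [-0.09  0.04  0.01] op 9.2 g 30.0
rail l -0.00 y -105.25 z 52.36 F l 0.27 y -0.65 z -1.60
```

move_arm(moves=[0.02,0,0,0,0.02,0,0,0,0.02,0,0,0,0,0,0,0])

```text
t: 8.6
eef_pos: [559.6, 19.0, 133.0]
tcp_rot: [3.142, -0.0, 1.854]
ft_force: [-0.1, 0.4, -2.5]
opening: 0.105
grip_force: 30.0
```

```bash
python3 -c "
from h import *
inrail()"
```

```text
8.6 [559.6   19.04 133.05] [ 1.8000e+02 -1.0000e-02  1.0622e+02] F [-0.1   0.35 -2.5 ] M [-0.07  0.08  0.01] op 10.0 g 30.0
rail l -0.03 y -96.22 z 52.35 F l 0.00 y 0.37 z -2.50
```

move_arm(moves=[0.02,0,0,0,0.02,0,0,0,0.02,0,0,0,0.02,0,0,0,0,0,0,0])

```text
t: 9.22
eef_pos: [556.3, 30.5, 133.1]
tcp_rot: [3.142, -0.0, 1.854]
ft_force: [0.3, -0.1, -1.9]
opening: 0.102
grip_force: 30.0
```

```bash
python3 -c "
from h import *
inrail()"
```

```text
9.22 [556.27  30.55 133.06] [ 1.8000e+02 -1.0000e-02  1.0622e+02] F [ 0.27 -0.1  -1.85] M [-0.09  0.03 -0.02] op 9.7 g 30.0
rail l -0.02 y -84.24 z 52.36 F l 0.23 y -0.17 z -1.85
```

move_arm(moves=[0.03,0,0,0,0.03,0,0,0,0.03,0,0,0,0.03,0,0,0,0.03,0,0,0,0,0,0,0])

```text
t: 9.98
eef_pos: [550.0, 52.3, 133.1]
tcp_rot: [3.142, -0.0, 1.854]
ft_force: [1.0, -0.3, -1.6]
opening: 0.104
grip_force: 30.0
```

```bash
python3 -c "
from h import *
inrail()"
```

```text
9.97 [549.96  52.28 133.06] [ 1.8000e+02 -1.0000e-02  1.0623e+02] F [ 0.97 -0.27 -1.64] M [-0.1  -0.02  0.02] op 9.9 g 30.0
rail l -0.01 y -61.61 z 52.36 F l 0.85 y -0.53 z -1.64
```

move_arm(moves=[0.03,0,0,0,0.03,0,0,0,0.03,0,0,0,0.03,0,0,0,0,0,0,0])

```text
t: 10.6
eef_pos: [544.9, 69.6, 133.0]
tcp_rot: [3.142, -0.0, 1.854]
ft_force: [0.8, 0.6, -2.7]
opening: 0.102
grip_force: 30.0
```

```bash
python3 - <<'E'
from h import *
inrail()
s=cv2.cvtColor(viewer.read_camera("side"),4);t=cv2.cvtColor(viewer.read_camera("top"),4)
cv2.imwrite("pics/c5.png",np.hstack([crop(s,195,135,75,100,6),crop(t,190,165,57,100,6)]))
E
```

```text
10.6 [544.92  69.57 133.03] [180.    -0.   106.23] F [ 0.82  0.62 -2.66] M [-0.09  0.04  0.02] op 9.7 g 30.0
rail l -0.03 y -43.60 z 52.33 F l 0.95 y 0.36 z -2.66
```

View pics/c5.png

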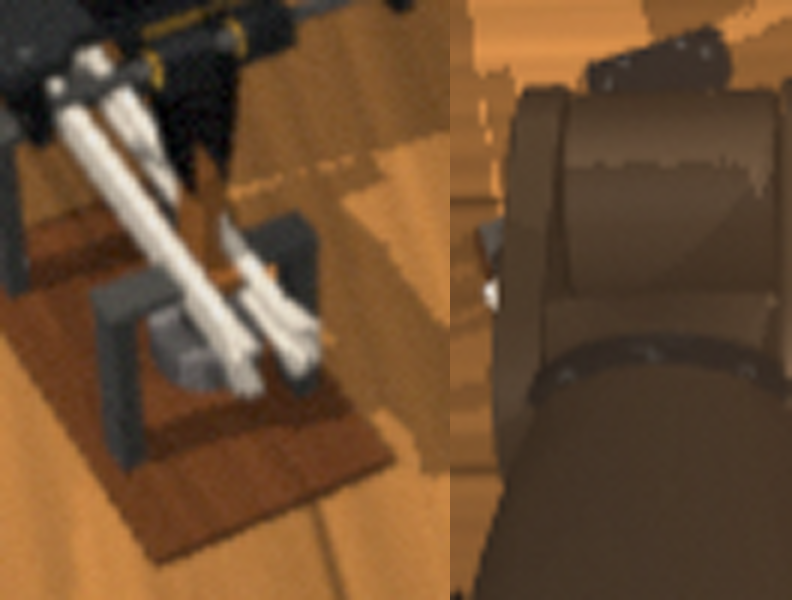

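```bash
python3 - <<'E'
from h import *
y0=-43.6
f=lambda P:((proj("side",[(*(O+l*n+y*d),z) for l,y,z in P])-[195,135]+.5)*6).round(0).tolist()
print("runner back top -11,11",f([(-11,y0-19,114.4),(11,y0-19,114.4)]),"bottom",f([(-11,y0-19,104.4),(11,y0-19,104.4)]))
print("tab back bottom",f([(-5,y0-12,114.4),(5,y0-12,114.4)]))
print("slot edges z119 at back",f([(-8,y0-19,119),(8,y0-19,119),(16,y0-19,119)]))
print("mouth top -110 at +-8, +-17",f([(l,-110,119) for l in (-17,-8,8,17)]), "disc centre",f([(0,y0,63)]))
im=cv2.imread("pics/c5.png"); cv2.imwrite("pics/c6.png",cv2.resize(im[180:420,130:350],None,fx=2.5,fy=2.5,interpolation=2))
E
```

```text
runner back top -11,11 [[200.0, 292.0], [246.0, 273.0]] bottom [[201.0, 308.0], [247.0, 289.0]]
tab back bottom [[205.0, 276.0], [226.0, 268.0]]
slot edges z119 at back [[206.0, 282.0], [240.0, 268.0], [256.0, 262.0]]
mouth top -110 at +-8, +-17 [[240.0, 364.0], [260.0, 356.0], [294.0, 342.0], [313.0, 334.0]] disc centre [[206.0, 335.0]]
```

View pics/c6.png

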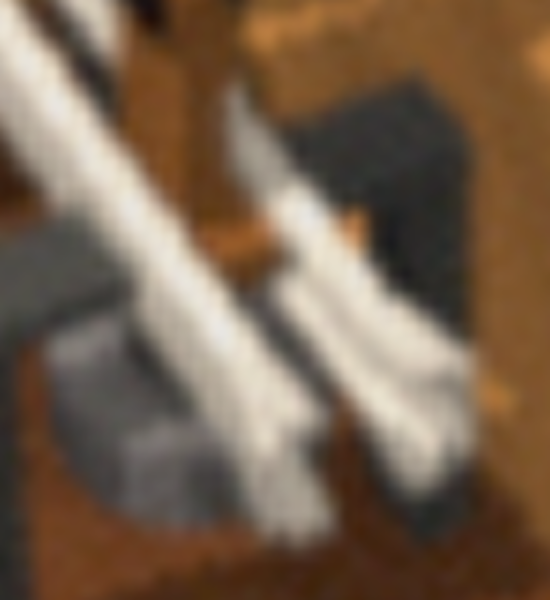

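The runner is inside. Its back end shows through the top slot at about (240,245), under the +x bar. I'll go on, feeling for the catch.

move_arm(moves=[0.02,0,0,0,0.02,0,0,0,0.02,0,0,0,0.02,0,0,0,0,0,0,0])

```text
t: 11.32
eef_pos: [541.6, 81.0, 133.0]
tcp_rot: [3.142, -0.0, 1.854]
ft_force: [0.5, -0.2, -0.9]
opening: 0.103
grip_force: 30.0
```

```bash
python3 -c "
from h import *
inrail()"
```

```text
11.32 [541.61  80.97 133.04] [180.    -0.   106.22] F [ 0.51 -0.18 -0.95] M [-0.11  0.01 -0.03] op 9.8 g 30.0
rail l -0.03 y -31.72 z 52.34 F l 0.44 y -0.31 z -0.95
```

move_arm(moves=[0.02,0,0,0,0.02,0,0,0,0.02,0,0,0,0,0,0,0])

```text
t: 11.82
eef_pos: [539.1, 89.6, 133.0]
tcp_rot: [3.142, -0.0, 1.854]
ft_force: [0.4, 0.3, -3.5]
opening: 0.1
grip_force: 30.0
```

```bash
python3 -c "
from h import *
inrail()"
```

```text
11.82 [539.1   89.64 133.04] [180.    -0.   106.22] F [ 0.42  0.27 -3.54] M [-0.07  0.07 -0.03] op 9.5 g 30.0
rail l -0.02 y -22.71 z 52.34 F l 0.48 y 0.14 z -3.54
```

move_arm(moves=[0.02,0,0,0,0.02,0,0,0,0.02,0,0,0,0,0,0,0])

```text
t: 12.32
eef_pos: [536.6, 98.3, 133.0]
tcp_rot: [3.142, -0.0, 1.854]
ft_force: [0.4, -0.1, -2.7]
opening: 0.104
grip_force: 30.0
```

```bash
python3 -c "
from h import *
inrail()"
```

```text
12.32 [536.59  98.26 133.05] [180.    -0.   106.22] F [ 0.45 -0.1  -2.66] M [-0.06 -0.    0.01] op 9.9 g 30.0
rail l -0.02 y -13.72 z 52.35 F l 0.40 y -0.22 z -2.66
```

move_arm(moves=[0.02,0,0,0,0.02,0,0,0,0.02,0,0,0,0,0,0,0])

```text
t: 12.82
eef_pos: [534.1, 106.9, 133.0]
tcp_rot: [3.142, -0.0, 1.854]
ft_force: [-0.5, 0.9, -1.4]
opening: 0.098
grip_force: 30.0
```

```bash
python3 -c "
from h import *
inrail()"
```

```text
12.82 [534.09 106.91 133.04] [ 1.8000e+02 -1.0000e-02  1.0622e+02] F [-0.54  0.86 -1.44] M [-0.09  0.    0.05] op 9.3 g 30.0
rail l -0.02 y -4.72 z 52.34 F l -0.28 y 0.98 z -1.44
```

move_arm(moves=[0.02,0,0,0,0.02,0,0,0,0,0,0,0])

```text
t: 13.2
eef_pos: [532.4, 112.6, 133.0]
tcp_rot: [3.142, -0.0, 1.854]
ft_force: [-0.3, -0.5, -1.6]
opening: 0.104
grip_force: 30.0
```

```bash
python3 -c "
from h import *
inrail()"
```

```text
13.2 [532.41 112.62 133.04] [180.    -0.   106.22] F [-0.32 -0.49 -1.55] M [-0.07  0.02  0.05] op 9.9 g 30.0
rail l -0.03 y 1.23 z 52.34 F l -0.44 y -0.38 z -1.55
```

move_arm(moves=[0.02,0,0,0,0.02,0,0,0,0,0,0,0])

```text
t: 13.58
eef_pos: [530.7, 118.3, 133.0]
tcp_rot: [-3.142, 0.0, 1.854]
ft_force: [0.2, -1.8, -2.8]
opening: 0.1
grip_force: 30.0
```

```bash
python3 -c "
from h import *
inrail()"
```

```text
13.57 [530.74 118.28 133.01] [-180.      0.    106.22] F [ 0.16 -1.82 -2.77] M [-0.28  0.05  0.04] op 9.5 g 30.0
rail l -0.06 y 7.13 z 52.31 F l -0.36 y -1.79 z -2.77
```

move_arm(moves=[0.015,0,0,0,0.015,0,0,0,0,0,0,0])

```text
t: 13.95
eef_pos: [529.5, 122.6, 133.0]
tcp_rot: [3.142, -0.0, 1.854]
ft_force: [0.6, -0.7, -2.5]
opening: 0.104
grip_force: 30.0
```

```bash
python3 -c "
from h import *
inrail()"
```

```text
13.95 [529.52 122.64 133.04] [180.    -0.   106.21] F [ 0.56 -0.74 -2.47] M [-0.54  0.02 -0.02] op 9.9 g 30.0
rail l -0.01 y 11.66 z 52.34 F l 0.33 y -0.87 z -2.47
```

move_arm(moves=[0.015,0,0,0,0.015,0,0,0,0,0,0,0])

```text
t: 14.32
eef_pos: [528.6, 126.7, 133.3]
tcp_rot: [3.141, 0.001, 1.854]
ft_force: [0.3, -5.6, 1.2]
opening: 0.103
grip_force: 30.0
```

```bash
python3 -c "
from h import *
inrail()"
```

```text
14.32 [528.56 126.71 133.32] [1.7996e+02 3.0000e-02 1.0622e+02] F [ 0.28 -5.57  1.2 ] M [-1.23 -0.12 -0.02] op 9.8 g 30.0
rail l 0.20 y 15.84 z 52.62 F l -1.28 y -5.43 z 1.20
```

move_arm(moves=[0.015,0,0,0,0.015,0,0,0,0,0,0,0])

```text
t: 14.7
eef_pos: [527.0, 131.5, 133.1]
tcp_rot: [3.141, -0.0, 1.854]
ft_force: [-0.1, -1.2, -1.8]
opening: 0.103
grip_force: 30.0
```

```bash
python3 -c "
from h import *
inrail()"
```

```text
14.7 [527.05 131.47 133.07] [ 1.7998e+02 -2.0000e-02  1.0621e+02] F [-0.08 -1.18 -1.85] M [-0.38 -0.08  0.01] op 9.8 g 30.0
rail l 0.07 y 20.83 z 52.37 F l -0.41 y -1.11 z -1.85
```

move_arm(moves=[0.02,0,0,0,0.02,0,0,0,0.02,0,0,0,0,0,0,0])

```text
t: 15.2
eef_pos: [524.4, 140.2, 133.0]
tcp_rot: [3.141, -0.0, 1.854]
ft_force: [1.5, -0.2, -2.3]
opening: 0.1
grip_force: 30.0
```

```bash
python3 -c "
from h import *
inrail()"
```

```text
15.2 [524.44 140.19 133.02] [ 1.7999e+02 -2.0000e-02  1.0622e+02] F [ 1.51 -0.18 -2.31] M [-0.22 -0.12 -0.03] op 9.5 g 30.0
rail l -0.00 y 29.93 z 52.32 F l 1.40 y -0.60 z -2.31
```

move_arm(moves=[0.02,0,0,0,0.02,0,0,0,0.02,0,0,0,0,0,0,0])

```text
t: 15.7
eef_pos: [521.9, 148.7, 133.1]
tcp_rot: [3.141, -0.0, 1.854]
ft_force: [1.2, -0.8, -1.7]
opening: 0.099
grip_force: 30.0
```

```bash
python3 -c "
from h import *
inrail()"
```

```text
15.7 [521.94 148.74 133.06] [ 1.7999e+02 -2.0000e-02  1.0621e+02] F [ 1.18 -0.82 -1.65] M [-0.3  -0.08  0.03] op 9.5 g 30.0
rail l -0.02 y 38.84 z 52.36 F l 0.90 y -1.11 z -1.65
```

move_arm(moves=[0.02,0,0,0,0.02,0,0,0,0.01,0,0,0,0,0,0,0])

```text
t: 16.2
eef_pos: [519.9, 155.8, 133.1]
tcp_rot: [3.141, -0.0, 1.854]
ft_force: [-0.7, -2.2, -1.0]
opening: 0.101
grip_force: 30.0
```

```bash
python3 -c "
from h import *
inrail()"
```

```text
16.2 [519.88 155.84 133.07] [ 1.7999e+02 -1.0000e-02  1.0621e+02] F [-0.67 -2.18 -1.01] M [-0.35 -0.15  0.01] op 9.6 g 30.0
rail l -0.01 y 46.24 z 52.37 F l -1.25 y -1.91 z -1.01
```

move_arm(moves=[0.01,0,0,0,0.01,0,0,0,0.01,0,0,0,0,0,0,0])

```text
t: 16.7
eef_pos: [518.6, 160.1, 133.0]
tcp_rot: [3.142, -0.0, 1.854]
ft_force: [0.6, -0.5, -1.6]
opening: 0.102
grip_force: 30.0
```

```bash
python3 -c "
from h import *
inrail()"
```

```text
16.7 [518.61 160.1  133.04] [ 1.8000e+02 -1.0000e-02  1.0621e+02] F [ 0.64 -0.54 -1.59] M [-0.41 -0.16  0.05] op 9.7 g 30.0
rail l -0.04 y 50.68 z 52.34 F l 0.46 y -0.69 z -1.59
```

move_arm(moves=[0.01,0,0,0,0.01,0,0,0,0,0,0,0])

```text
t: 17.08
eef_pos: [517.8, 163.0, 133.1]
tcp_rot: [3.141, -0.0, 1.854]
ft_force: [2.1, -1.5, -1.4]
opening: 0.1
grip_force: 30.0
```

```bash
python3 -c "
from h import *
inrail()"
```

```text
17.07 [517.82 163.02 133.07] [ 1.7999e+02 -1.0000e-02  1.0621e+02] F [ 2.13 -1.51 -1.37] M [-0.43 -0.12  0.01] op 9.5 g 30.0
rail l 0.01 y 53.70 z 52.37 F l 1.62 y -2.05 z -1.37
```

move_arm(moves=[0.01,0,0,0,0.007,0,0,0,0,0,0,0])

```text
t: 17.45
eef_pos: [517.2, 165.3, 133.1]
tcp_rot: [3.141, 0.0, 1.854]
ft_force: [1.4, -2.8, -2.1]
opening: 0.1
grip_force: 30.0
```

```bash
python3 -c "
from h import *
inrail()"
```

```text
17.45 [517.16 165.26 133.08] [1.7999e+02 1.0000e-02 1.0621e+02] F [ 1.39 -2.76 -2.15] M [-0.85 -0.22  0.03] op 9.5 g 30.0
rail l 0.00 y 56.03 z 52.38 F l 0.56 y -3.03 z -2.15
```

move_arm(moves=[0.007,0,0,0,0,0,0,0])

```text
t: 17.7
eef_pos: [516.9, 166.3, 133.1]
tcp_rot: [3.141, 0.0, 1.854]
ft_force: [1.0, -5.0, -2.6]
opening: 0.102
grip_force: 30.0
```

```bash
python3 -c "
from h import *
inrail()"
```

```text
17.7 [516.85 166.26 133.06] [1.7999e+02 1.0000e-02 1.0621e+02] F [ 0.95 -5.   -2.58] M [-1.07 -0.28  0.05] op 9.7 g 30.0
rail l -0.01 y 57.08 z 52.36 F l -0.48 y -5.07 z -2.58
```

move_arm(moves=[0.007,0,0,0,0,0,0,0])

```text
t: 17.95
eef_pos: [516.6, 167.3, 133.1]
tcp_rot: [3.141, 0.0, 1.854]
ft_force: [0.3, -5.0, -1.1]
opening: 0.102
grip_force: 30.0
```

```bash
python3 -c "
from h import *
inrail()"
```

```text
17.95 [516.55 167.3  133.06] [179.99   0.   106.21] F [ 0.31 -4.96 -1.08] M [-1.15 -0.34  0.04] op 9.7 g 30.0
rail l -0.01 y 58.16 z 52.36 F l -1.09 y -4.85 z -1.08
```

move_arm(moves=[0.006,0,0,0,0,0,0,0])

```text
t: 18.2
eef_pos: [516.2, 168.3, 133.0]
tcp_rot: [-3.142, -0.0, 1.854]
ft_force: [1.3, -3.7, -2.9]
opening: 0.1
grip_force: 30.0
```

```bash
python3 -c "
from h import *
inrail()"
```

```text
18.2 [516.19 168.31 133.02] [-1.800e+02 -2.000e-02  1.062e+02] F [ 1.34 -3.66 -2.92] M [-0.85 -0.29  0.03] op 9.5 g 30.0
rail l -0.07 y 59.24 z 52.32 F l 0.26 y -3.89 z -2.92
```

move_arm(moves=[0.005,0,0,0,0,0,0,0])

```text
t: 18.45
eef_pos: [516.0, 169.0, 133.0]
tcp_rot: [3.142, -0.0, 1.854]
ft_force: [1.7, -2.9, -1.5]
opening: 0.103
grip_force: 30.0
```

```bash
python3 -c "
from h import *
inrail()"
```

```text
18.45 [516.03 169.01 133.03] [ 1.8000e+02 -1.0000e-02  1.0621e+02] F [ 1.66 -2.9  -1.53] M [-0.78 -0.2  -0.02] op 9.8 g 30.0
rail l -0.03 y 59.95 z 52.33 F l 0.79 y -3.25 z -1.53
```

move_arm(moves=[0.004,0,0,0,0,0,0,0])

```text
t: 18.7
eef_pos: [515.9, 169.5, 133.1]
tcp_rot: [3.141, -0.0, 1.854]
ft_force: [1.9, -3.2, -2.4]
opening: 0.106
grip_force: 30.0
```

```bash
python3 -c "
from h import *
inrail()"
```

```text
18.7 [515.9  169.52 133.06] [179.99  -0.   106.21] F [ 1.87 -3.18 -2.39] M [-0.84 -0.16 -0.04] op 10.0 g 30.0
rail l -0.02 y 60.48 z 52.36 F l 0.91 y -3.57 z -2.39
```

move_arm(moves=[-0.01,0,0,0,0,0,0,0])

```text
t: 18.95
eef_pos: [516.3, 168.0, 133.0]
tcp_rot: [-3.142, -0.0, 1.853]
ft_force: [1.3, -2.8, -2.1]
opening: 0.101
grip_force: 30.0
```

```bash
python3 -c "
from h import *
inrail()"
```

```text
18.95 [516.3  167.97 133.01] [-1.800e+02 -1.000e-02  1.062e+02] F [ 1.29 -2.78 -2.1 ] M [-0.75 -0.2   0.03] op 9.6 g 30.0
rail l -0.07 y 58.88 z 52.31 F l 0.46 y -3.03 z -2.10
```

move_arm(moves=[-0.005,0,0,0,0,0,0,0])

```text
t: 19.2
eef_pos: [516.5, 167.4, 133.0]
tcp_rot: [-3.142, -0.0, 1.854]
ft_force: [0.8, -1.8, -2.2]
opening: 0.104
grip_force: 30.0
```

```bash
python3 -c "
from h import *
inrail()"
```

```text
19.2 [516.48 167.44 133.01] [-1.800e+02 -2.000e-02  1.062e+02] F [ 0.83 -1.8  -2.19] M [-0.47 -0.18  0.02] op 9.9 g 30.0
rail l -0.04 y 58.32 z 52.31 F l 0.30 y -1.96 z -2.19
```

move_arm(moves=[-0.004,0,0,0,0,0,0,0])

```text
t: 19.45
eef_pos: [516.6, 166.9, 133.0]
tcp_rot: [-3.141, -0.0, 1.854]
ft_force: [0.3, 0.7, -1.7]
opening: 0.104
grip_force: 30.0
```

```bash
python3 -c "
from h import *
inrail()"
```

```text
19.45 [516.55 166.93 133.  ] [-1.7999e+02 -3.0000e-02  1.0620e+02] F [ 0.25  0.68 -1.73] M [-0.03  0.02  0.06] op 9.9 g 30.0
rail l -0.11 y 57.81 z 52.30 F l 0.43 y 0.58 z -1.73
```

The catch is holding: pulled back, the pad's push is cancelled at y≈58. I'll lower the hanger about 1 mm, let go and retreat upwards.

move_arm(moves=[0.002,0,0.007,0,0,0,0,0])

```text
t: 19.7
eef_pos: [516.8, 167.0, 132.3]
tcp_rot: [3.141, 0.0, 1.854]
ft_force: [0.2, -1.0, 1.6]
opening: 0.1
grip_force: 30.0
```

move_arm(moves=[0,0,0,0,0,0,0,0,0,0,0,0,0,0,0,0], claw=40)

```text
t: 20.2
eef_pos: [516.6, 167.1, 131.9]
tcp_rot: [-3.142, -0.0, 1.854]
ft_force: [0.2, -0.0, 0.2]
opening: 0.409
grip_force: 0.0
```

move_arm(moves=[0,0,-0.1,0,0,0,-0.2,0,0,0,-0.3,0,0,0,-0.3,0,-0.4,0,0,0,-0.4,0,0,0,-0.4,0,0,0,-0.4,0,0,0,-0.4,0,0,0,0,0,0,0])

```text
t: 21.45
eef_pos: [600.7, -124.7, 267.3]
tcp_rot: [3.141, 0.0, 1.849]
ft_force: [-0.1, 0.7, -0.5]
opening: 0.422
grip_force: 0.0
```

```bash
python3 - <<'E'
from h import *
inrail()
s=cv2.cvtColor(viewer.read_camera("side"),4);t=cv2.cvtColor(viewer.read_camera("top"),4)
cv2.imwrite("pics/c7.png",np.hstack([crop(s,180,125,65,70,6),crop(t,185,170,65,70,6)]))
E
```

```text
21.45 [ 600.69 -124.68  267.3 ] [1.7999e+02 2.0000e-02 1.0596e+02] F [-0.11  0.69 -0.53] M [-0.03  0.04  0.02] op 40.1 g 0.0
rail l -0.68 y -245.69 z 186.60 F l 0.09 y 0.70 z -0.53
```

View pics/c7.png

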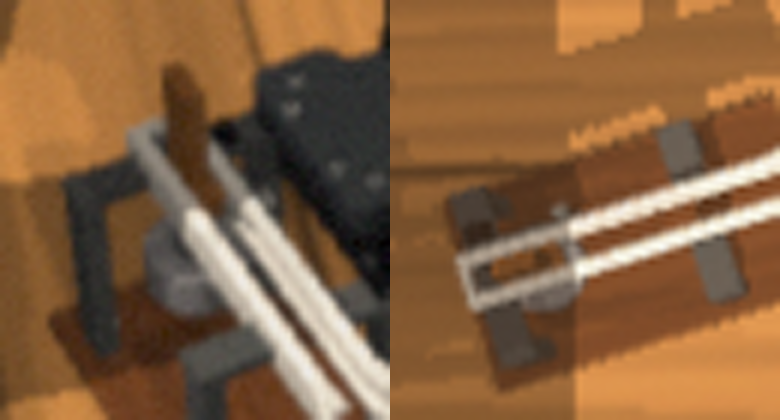

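The hanger hangs upright at the closed end: the tab is at (185,120) in the side crop and the runner shows in the slot at about (520,265) in the top crop. The arm is clear, so I'll hand in.

```bash
python3 -c "
from h import *
print(order.job_done())"
```

```text
the job is handed in; nothing more can be done
None
```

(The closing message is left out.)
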